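# Clear broken ampoule glass into the right waste pan

### The job

An ampoule has broken on the raised steel plate. Pick up the scraper and sweep all five glass shards off the plate into the correct catch pan: the red pan if the dish on the black reading mat is the dark red one, the blue pan if it is the cream one. Never touch the sharp glass with the robot itself, leave the dishes and everything else where they are, and finally stand the scraper upright on its teal pad again and let go.

Things in the scene. Friction and masses are not known exactly. Their poses are not given: they have to be found in the camera images.
- plate: raised steel work plate, fixed, 130 (x) x 280 (y); origin on the bench under its centre; its flat top is 50 above the bench. Two rails 9 wide and 15 above the top run along its long sides (parallel to its y), leaving a trough 112 wide; both ends (+y and -y) are open. The catch pans stand against the ends, just under the edge.
- red_pan: red open catch pan, fixed, at one end of the plate (either end), 150 (x) x 130 (y) x 40 high, walls and floor 4 to 5; origin centre of underside, axes parallel to the plate's
- blue_pan: blue open catch pan, same make, at the other end of the plate
- scraper: loose scraper block: yellow blade block 100 (x) x 30 (y) x 30 high with a black rubber underside, and on it a black handle 50 (x) x 24 (y), reaching from 30 to 77 above the underside; origin centre of underside, z up. Grip the handle across its 24.
- pad: teal pad on the bench, fixed, 150 (x) x 100 (y) x 4 thick, origin centre of underside; the scraper stands on it at the start; it may lie left or right of the plate
- mat: black square reading mat, fixed, 110 x 110 x 3, origin centre of underside; one culture dish stands on it
- red_dish: flat round culture dish with dark red agar, 90 dia x 16 high, origin centre of underside; it stands on the black mat or on the round cork coaster
- cream_dish: flat round culture dish with cream agar, same size, on the other of those two places
- chip0: loose shard of brown glass, 20 x 14 x 8 high, lying on the plate; origin centre of underside
- chip1: loose shard of brown glass, 18 x 15 x 9 high, lying on the plate; origin centre of underside
- chip2: loose shard of brown glass, 22 x 13 x 8 high, lying on the plate; origin centre of underside
- chip3: loose shard of brown glass, 16 x 15 x 10 high, lying on the plate; origin centre of underside
- chip4: loose shard of brown glass, 19 x 16 x 8 high, lying on the plate; origin centre of underside
- tube_rack: white tube rack, fixed, 110 x 80 x 68 high, on the side of the plate away from the pad; bystander; origin centre of underside
- red_stack: bystander: stack of seven dark red dishes, 91 dia x 109 high; origin centre of underside
- cream_stack: bystander: stack of six cream dishes, 91 dia x 93 high; origin centre of underside
- slide_box: bystander: white paper slide box, 80 x 55 x 50 high; origin centre of underside
- reagent: bystander: amber reagent bottle, 60 dia x 120 high; origin centre of underside
- marker: bystander: orange marker pen, 132 long, 13 thick, along its x, origin at its middle; origin on its underside
- syringe: bystander: syringe lying along its x, 150 long, 22 high, origin near its middle; origin on its underside
Not all that is in view belongs to the job. What is meant by the cream_dish is not purple, and is the larger of those in its own colour. There is more than one size of the blue_pan; the job needs the smaller.

How it is judged:
By the outcome, as a careful person would: the job done as asked, in the order asked, and still so for the second after the job is handed in, with the robot touching nothing.
It also fails if it takes over 64 s, if anything falls off the work surface, if the arm or the gripper's body presses on something with over 40 N, if the wrist force passes 120 N, or if a joint passes its speed limit or range.

### The arm

A 7-joint arm with a two-finger parallel gripper is mounted at the origin on the work surface. World frame = base frame: x ahead of the robot, y to its left, z up, the work surface at z = 0. Lengths are in m, angles in rad, forces in N, time in s.
With the tool pointing down it reaches from about 0.425 to 0.925 m from the base axis. Payload 6.8 kg.
Tool frame: the origin (TCP) lies midway between the tips of the shut fingers; the grasp point (between the pads) lies 19 mm behind it (bot.pinch_z is the distance from the TCP to the grasp point, in m); z points along the fingers, y is the line along which they close (so a half turn about z gives the same grasp; the last joint's range is limited). The gripper opens to 85 mm and grips with 20 to 120 N. Pads are 22 mm wide; open, the fingers measure 114 mm over their backs; the gripper's body (76 mm by 85 mm) begins 54 mm behind the grasp point. The pads swing forward as they close: fully open they stand 13 mm farther back than shut.
Start: joints at [-1.221, 0.477, 0.022, 1.555, -0.011, 1.109, -0.083], TCP at [0.298, 0.606, 0.199] pointing down, gripper open.
Joint ranges: [-2.96, 2.96], [-0.34, 2.1], [-1.41, 1.46], [0.24, 2.44], [-1.37, 4.51], [0.17, 1.92], [-2.96, 2.96]. Speed limits (rad/s): [2.39, 2.39, 3.14, 3.14, 3.14, 3.14, 3.14].

### API

Orientations are given as a unit quaternion [w, x, y, z].
In Python, from station import bot, imaging gives the robot as it stands. The module is installed in compiled form; this text tells all that it offers.
- The arm moves only by the tool carry_out, never from a script. Its argument "targets" is a list of rows, each a list of 5 numbers: the shift along the tool's x, y, z in cm, then the turn about the tool's z in degrees, then the opening, from -1 (shut) to 1 (fully open). In form: [[x, y, z, yaw, gripper], ...]. A call has 1 to 12 rows; each row shifts and turns the commanded pose from where the row before left it, along the tool's axes as they then stand; what a row does not reach is not made up. A row lasts 1/10 s, in which the tool goes at most 50 mm and 8.59 degrees, less where a joint would pass 70% of its speed; a pose out of reach is approached as far as the arm can. A call is refused whole if a number of a shift passes 5 or a number of a turn 8.59, either way. A call with a gripper value outside its range is refused whole. The fingers move at their own pace and stop on an object; "force" is the grip in N (left out, the last holds). Time passes only in rows, so rows that do not move let the fingers close. It gives the time, the measured TCP pose, the force, the opening and the grip force at its end, in the units of the state.
- bot.get_obs(): the state, without advancing time (a new reading comes with each control period).
- imaging.read_camera(name): name is "side" or "top" or "wrist"; returns the picture (420x560x3 uint8, red, green, blue); there is no depth.
- imaging.calibration(name): a dict with "fx", "fy", "cx", "cy" (pixels), "k1" (the pictures are not rectified: a ray, as slopes to the right and down, at radius r is drawn at 1 + k1 r^2 times it, then the intrinsics apply), "extrinsics" (4x4, takes a point from world to camera coordinates). Camera axes: x right, y up, looking along -z (the intrinsics and any distortion apply to the point x, -y, -z); pixel columns grow to the right and rows downward; lengths in m; the calibration is good to about 2 mm. A picture is of the moment at which its call begins: read the wrist's pose just before it. calibration takes no time and is no camera call; for the wrist camera it gives the pose at the moment of the call.
- bot.hand_in(): hands the job in; it is judged then, once.
The state is a dict: "t": time; "q": joint angles; "joint_vel": joint speeds; "joint_torque": joint torques, N m; "eef_pos": TCP position; "tool_rot": TCP orientation; "contact_force": force on the tool from outside, world axes, zero at the start; "torque": the same for the moment, N m; "gripper_width": opening from 0.0 (shut) to 1.0 (fully open); "grasp_force": force on a finger pad.
Only numpy, scipy, OpenCV 4.12 (cv2) and the standard library are available. Lean on these libraries where they do the work, as an engineer would, in place of code of your own. Each camera call takes 0.05 s, during which the arm holds its last target. There are 200 camera calls.

## Working session

There is one attempt and no reset: what is moved stays moved. The work goes in short steps, Python scripts to look and compute and a tool call to move; the robot and the scene stay as the last step left them, time stands still between calls to the robot, and variables do not carry over. Pictures are saved under pics/ and viewed, at most 10 in all, crops included, and the job is handed in when it is done.

Besides the shell and the picture viewer there is one more tool, called after ">>>" as name(argument=value, ...), one argument or row to a line, values as JSON. carry_out: Moves the arm, as the interface text tells. Its arguments: {"type":"object","properties":{"targets":{"type":"array"},"force":{"type":"number"}},"required":["targets"]}

```bash
mkdir -p pics; cat > h.py <<'E'
import numpy as np, cv2
from station import bot, imaging
def snap(n,f):
    c=imaging.calibration(n); im=imaging.read_camera(n); np.save(f'pics/{f}.npy',im); cv2.imwrite(f'pics/{f}.png',im[:,:,::-1]); return im,c
def ray(c,u,v):
    K=np.array([[c['fx'],0,c['cx']],[0,c['fy'],c['cy']],[0,0,1.]]); 
    p=cv2.undistortPoints(np.array([[[u,v]]],float),K,np.array([c['k1'],0,0,0.]))[0,0]
    E=np.array(c['extrinsics']); R=E[:3,:3]; o=-R.T@E[:3,3]
    return o,R.T@np.array([p[0],-p[1],-1])
def onz(c,u,v,z):
    o,d=ray(c,u,v); return o+d*(z-o[2])/d[2]
def proj(c,P):
    E=np.array(c['extrinsics']); p=E[:3,:3]@np.array(P)+E[:3,3]; x,y=p[0]/-p[2],-p[1]/-p[2]
    s=1+c['k1']*(x*x+y*y); return np.array([c['fx']*x*s+c['cx'],c['fy']*y*s+c['cy']])
E
python3 - <<'E'
from h import *
a,c=snap('top','top0'); b,d=snap('side','side0')
for k in (c,d): print(onz(k,280,210,0), ray(k,280,210)[0],k['fx'],k['k1'])
o=bot.get_obs(); print(o['t'],o['eef_pos'],o['tool_rot'],bot.pinch_z)
E
```

```text
[ 0.53915336 -0.02169817  0.        ] [0.37203632 0.00708193 1.33315412] 420.7534960299964 -0.005634629764911485
[0.56397324 0.04150216 0.        ] [ 0.16213166 -0.72860199  1.11452409] 386.0613676458261 0.029031121945505254
0.1 [0.29809596 0.60497202 0.19811951] [-1.21320055e-04  2.26890634e-01  9.73919905e-01 -8.02103406e-04] 0.0187
```

View pics/top0.png

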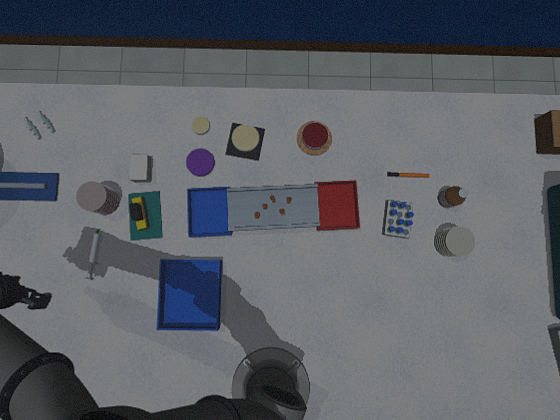

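View pics/side0.png

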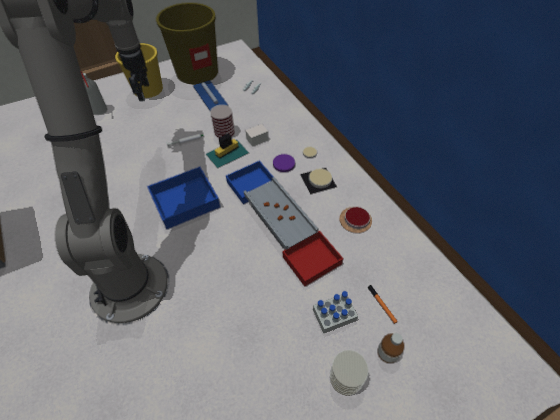

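The mat (245,138 in the top view) carries the large cream dish. So the target is the small blue pan at the plate's left (+y) end (210,212). The scraper is at (139,211) on the teal pad, and the five shards lie around (272,206). Next I'll measure them.

```bash
python3 - <<'E'
from h import *
im=np.load('pics/top0.npy'); c=imaging.calibration('top')
hsv=cv2.cvtColor(im,cv2.COLOR_RGB2HSV)
def comps(lo,hi,box,amin,z,name):
    m=cv2.inRange(hsv,np.array(lo),np.array(hi)); k=np.zeros_like(m); x0,y0,x1,y1=box; k[y0:y1,x0:x1]=m[y0:y1,x0:x1]
    for q in cv2.findContours(k,cv2.RETR_EXTERNAL,cv2.CHAIN_APPROX_NONE)[0]:
        if cv2.contourArea(q)<amin: continue
        P=np.array([onz(c,u,v,z)[:2] for u,v in q[:,0]])*1000
        r=cv2.minAreaRect(P.astype(np.float32)); print(name,np.round(r[0],1),np.round(r[1],1),round(r[2],1))
comps((18,120,80),(35,255,255),(120,180,170,250),20,.034,'yellow(top z34)')
comps((0,0,0),(179,255,45),(125,190,160,235),20,.081,'handle?')
comps((80,80,40),(95,255,255),(120,180,170,250),100,.004,'pad')
comps((100,120,60),(125,255,255),(180,180,240,245),100,.04,'bluepan')
comps((0,150,60),(8,255,255),(310,170,370,240),100,.04,'redpan')
comps((0,90,60),(18,255,255),(235,188,310,225),4,.054,'chip')
cv2.imwrite('pics/crop0.png',cv2.resize(im[175:245,120:370,::-1],None,fx=3.2,fy=3.2,interpolation=cv2.INTER_CUBIC))
for u,v in ((228,187),(229,234),(319,182),(320,229)): print('platecorner z50-65',onz(c,u,v,.06))
E
```

```text
yellow(top z34) [483.9 407.6] [29.2 28. ] 17.2
yellow(top z34) [554.2 424.9] [25.6 27.8] 3.5
handle? [516.3 409.6] [52.9 33.5] 14.6
handle? [514.4 379.6] [89.   8.3] 14.0
pad [514.8 405.6] [147.5  98.3] 6.3
bluepan [526.3 200.7] [150.8 128.7] 4.4
redpan [ 550.7 -202. ] [140.6 120.6] 4.0
chip [515.5  50.6] [13.6 16.5] 72.5
chip [529.4 -26.7] [12.3 12.2] 1.1
chip [543.8  28.7] [12.4 12.3] 1.2
chip [565.4 -46.2] [15.6  9.2] 0.8
chip [568.    3.3] [18.6  9.7] 19.3
platecorner z50-65 [0.59965947 0.1402082  0.06      ]
platecorner z50-65 [0.45568182 0.13244208 0.06      ]
platecorner z50-65 [ 0.62091984 -0.1392929   0.06      ]
platecorner z50-65 [ 0.47581489 -0.14279966  0.06      ]
```

View pics/crop0.png

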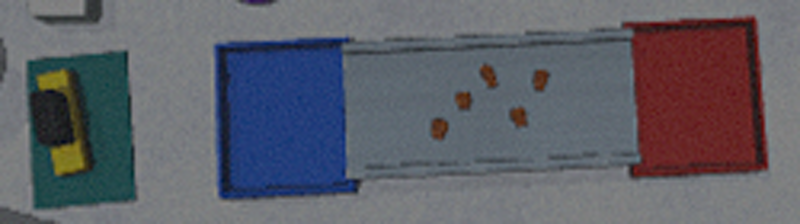

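>>> carry_out(
  targets=[
    [-4.02, -1.09, 0, 0, 1],
    [-4.02, -1.09, 0, 0, 1],
    [-4.02, -1.09, 0, 0, 1],
    [-4.02, -1.09, 0, 0, 1],
    [-4.02, -1.09, 0, 0, 1],
    [-4.02, -1.09, 0, 0, 1],
    [-4.02, -1.09, 0, 0, 1],
    [0, 0, 0, -8, 1],
    [0, 0, 0, -8, 1],
    [0, 0, 0, -8, 1],
    [0, 0, 0, -8, 1],
    [0, 0, 0, -8, 1],
  ],
)

```text
t: 1.3
eef_pos: [0.5167, 0.4124, 0.1984]
tool_rot: [-0.0, -0.123, 0.992, -0.0]
contact_force: [-0.4, -0.2, -0.2]
gripper_width: 0.998
grasp_force: 0.0
```

```bash
cat >> h.py <<'E'
from scipy.spatial.transform import Rotation as Ro
def go(tx,ty,tz,yaw):
    "print tool-axis shift (cm) and tool yaw (deg) to TCP target; yaw=world angle of tool y"
    o=bot.get_obs(); w=o['tool_rot']; R=Ro.from_quat([w[1],w[2],w[3],w[0]]).as_matrix()
    d=R.T@(np.array([tx,ty,tz])-o['eef_pos']); a=np.degrees(np.arctan2(R[1,1],R[0,1]))
    print('t',round(o['t'],2),'pos',np.round(o['eef_pos'],4),'ya',round(a,2),'shift cm',np.round(d*100,2),'turn',round((a-yaw+90)%180-90,2),'zax',np.round(R[:,2],3),'F',np.round(o['contact_force'],1),'w',round(o['gripper_width'],3),'g',round(o['grasp_force'],1))
E
python3 - <<'E'
from h import *
go(.517,.412,.2,104)
im,c=snap('wrist','w0'); import pickle; pickle.dump(c,open('w0.pkl','wb'))
print(ray(c,280,210)[0])
E
```

```text
t 1.3 pos [0.5167 0.4124 0.1984] ya 104.1 shift cm [-0.01 -0.05 -0.16] turn 0.1 zax [-0.001 -0.001 -1.   ] F [-0.4 -0.2 -0.2] w 0.998 g 0.0
[0.43766431 0.39198646 0.37335218]
```

View pics/w0.png

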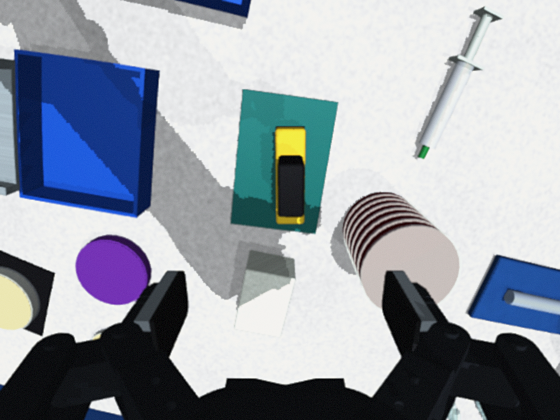

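The wrist view shows the handle at (290,188), on the yellow blade running from (290,127) to (290,222). The red stack is close by at (410,260), so I'll go down with the fingers only half open.

```bash
python3 - <<'E'
from h import *
import pickle
c=pickle.load(open('w0.pkl','rb')); im=np.load('pics/w0.npy'); hsv=cv2.cvtColor(im,cv2.COLOR_RGB2HSV)
def rect(m,z,n,amin=150):
    for q in cv2.findContours(m,cv2.RETR_EXTERNAL,cv2.CHAIN_APPROX_NONE)[0]:
        if cv2.contourArea(q)<amin: continue
        P=np.array([onz(c,u,v,z)[:2] for u,v in q[:,0]])*1000; r=cv2.minAreaRect(P.astype(np.float32))
        print(n,z,np.round(r[0],1),np.round(r[1],1),round(r[2],1),cv2.boundingRect(q))
box=np.zeros(im.shape[:2],np.uint8); box[90:240,225:345]=255
y=cv2.inRange(hsv,np.array((20,120,60)),np.array((35,255,255)))&box
h=np.zeros_like(box); h[140:225,270:310]=cv2.inRange(hsv,np.array((0,0,0)),np.array((179,255,60)))[140:225,270:310]
rect(y|h,.034,'blade+handle'); rect(y,.034,'yellow'); rect(h,.081,'handle')
rect(cv2.inRange(hsv,np.array((80,80,30)),np.array((95,255,255)))&box,.004,'pad',500)
for u,v in ((363,268),(459,255),(412,308)): print('stack',onz(c,u,v,.109))
for u in ((277,128),(304,128)): print('far corners',onz(c,*u,.034))
bl=cv2.inRange(hsv,np.array((105,120,40)),np.array((125,255,255))); bl[:,170:]=0;bl[:45]=0;bl[220:]=0; rect(bl,.04,'bluepan',2000)
E
```

```text
blade+handle 0.034 [516.6 416.8] [99.7 30.8] 14.4 (274, 127, 32, 97)
yellow 0.034 [516.5 417.3] [99.7 29.8] 14.4 (275, 127, 31, 97)
handle 0.081 [513.8 417. ] [54.6 23.4] 14.2 (278, 156, 27, 61)
pad 0.004 [513.1 406.9] [148.3  98.5] 6.7 (231, 90, 107, 143)
stack [0.56174581 0.49327634 0.109     ]
stack [0.52991075 0.57163592 0.109     ]
stack [0.59041915 0.55076817 0.109     ]
far corners [0.47220233 0.39299679 0.034     ]
far corners [0.46578386 0.41838356 0.034     ]
bluepan 0.04 [525.5 208.5] [149.1 142.6] 4.1 (15, 50, 144, 167)
```

>>> carry_out(
  targets=[
    [-0.09, 0.45, 0, -0.2, 0],
    [0, 0, 1, 0, 0],
    [0, 0, 2, 0, 0],
    [0, 0, 2, 0, 0],
    [0, 0, 2, 0, 0],
    [0, 0, 2, 0, 0],
    [0, 0, 2, 0, 0],
    [0, 0, 2, 0, 0],
    [0, 0, 1, 0, 0],
    [0, 0, 1, 0, 0],
  ],
)

```text
t: 2.35
eef_pos: [0.5165, 0.4173, 0.0479]
tool_rot: [-0.0, -0.121, 0.993, -0.0]
contact_force: [-0.8, -0.2, 0.5]
gripper_width: 0.503
grasp_force: 0.0
```

```bash
python3 - <<'E'
from h import *
go(.5165,.417,.048,104.3)
E
```

```text
t 2.35 pos [0.5165 0.4173 0.0479] ya 103.91 shift cm [ 0.   -0.02 -0.01] turn -0.39 zax [-0.    -0.001 -1.   ] F [-0.8 -0.2  0.5] w 0.503 g 0.0
```

>>> carry_out(
  targets=[
    [0, 0, 0, -0.4, -1],
    [0, 0, 0, 0, -1],
    [0, 0, 0, 0, -1],
    [0, 0, 0, 0, -1],
    [0, 0, 0, 0, -1],
    [0, 0, -1, 0, -1],
    [0, 0, -2, 0, -1],
    [0, 0, -2, 0, -1],
    [0, 0, -2, 0, -1],
    [0, 0, -2, 0, -1],
    [0, 0, -2, 0, -1],
    [0, 0, 0, 0, -1],
  ],
  force=70,
)

```text
t: 3.55
eef_pos: [0.5186, 0.4186, 0.163]
tool_rot: [0.003, -0.125, 0.992, 0.002]
contact_force: [-0.2, 0.1, -0.1]
gripper_width: 0.001
grasp_force: 0.0
```

```bash
python3 - <<'E'
from h import *
a=np.radians(4.1); P=lambda lx,ly:(.5385+lx*np.cos(a)-ly*np.sin(a),-.001+lx*np.sin(a)+ly*np.cos(a))
im,c=snap('wrist','w1')
print(P(0,-.105)); go(*P(0,-.105),.158,94.1)
# plate frame from top picture: overlay check of modelled corners
im,t=snap('top','top1')
for l in ((-.065,-.14),(.065,-.14),(.065,.14),(-.065,.14)): print(np.round(proj(t,[*P(*l),.065]),1))
g=im.copy()
pts=np.array([proj(t,[*P(*l),z]) for z,L in((.065,((-.065,-.14),(.065,-.14),(.065,.14),(-.065,.14))),) for l in L])
S=6;x0,y0=220,170
g=cv2.resize(g[y0:y0+80,x0:x0+115,::-1],None,fx=S,fy=S,interpolation=cv2.INTER_CUBIC)
cv2.polylines(g,[np.round((pts-[x0,y0]+.5)*S).astype(int)],True,(0,255,0),1); cv2.imwrite('pics/plate.png',g)
E
```

```text
(np.float64(0.546007231654932), np.float64(-0.10573128220774912))
t 3.6 pos [0.5178 0.4178 0.161 ] ya 104.35 shift cm [ 10.24 -51.42   0.19] turn 10.25 zax [ 0.003  0.002 -1.   ] F [ 0.1  0.2 -0.3] w -0.002 g 0.0
[321.  226.3]
[318.1 184.1]
[226.8 188.7]
[228.4 231.2]
```

View pics/plate.png

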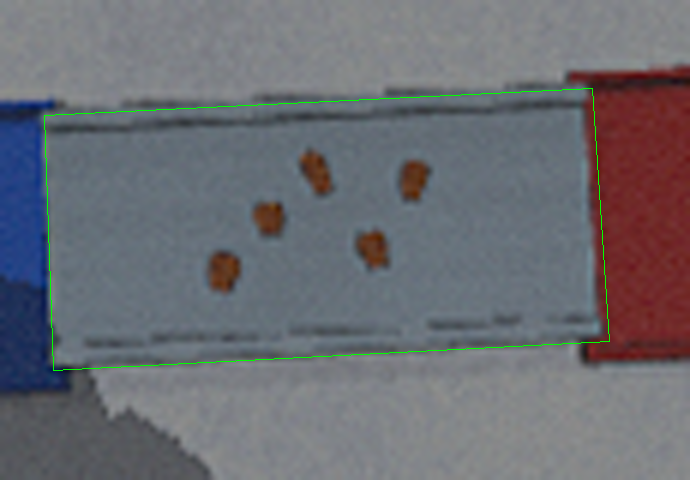

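View pics/w1.png

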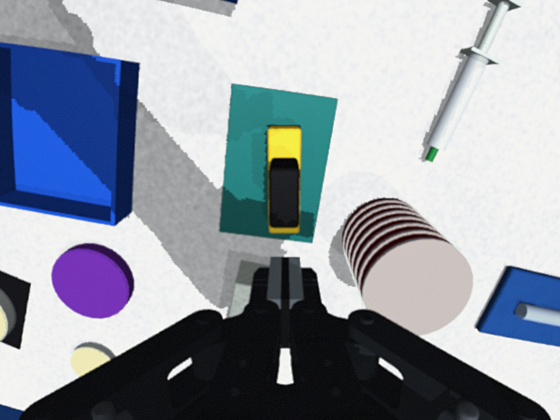

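The grasp slipped: the fingers are shut and empty, and the scraper is still on the pad at about (285,180). I'll re-measure it and grip deeper and harder.

```bash
cat >> h.py <<'E'
def scr(f,c):
    im=np.load(f'pics/{f}.npy'); hsv=cv2.cvtColor(im,cv2.COLOR_RGB2HSV)
    y=cv2.inRange(hsv,np.array((20,120,60)),np.array((35,255,255))); y[250:]=0; y[:,:200]=0; y[:,345:]=0
    P=np.array([onz(c,u,v,.034)[:2] for v,u in np.argwhere(y)])*1000; r=cv2.minAreaRect(P.astype(np.float32)); print('scr',r)
E
python3 - <<'E'
from h import *
go(.5165,.417,.040,104.3); im,c=snap('wrist','w2'); scr('w2',c)
E
```

```text
t 3.65 pos [0.517  0.4172 0.1595] ya 104.36 shift cm [ 7.000e-02 -1.000e-02  1.195e+01] turn 0.06 zax [ 0.001  0.001 -1.   ] F [ 0.  -0.1 -0.1] w 0.002 g 0.0
scr ((516.173583984375, 417.0644226074219), (99.82771301269531, 29.719667434692383), 14.496325492858887)
```

>>> carry_out(
  targets=[
    [0, 0, 0, 0, 0],
    [0, 0, 0, 0, 0],
    [0, 0, 0, 0, 0],
    [0, 0, 0, 0, 0],
  ],
  force=110,
)

```text
t: 4.1
eef_pos: [0.5167, 0.4172, 0.1586]
tool_rot: [-0.0, -0.125, 0.992, -0.0]
contact_force: [0.3, -0.8, 0.2]
gripper_width: 0.5
grasp_force: 0.0
```

>>> carry_out(
  targets=[
    [0, 0, 2, 0, 0],
    [0, 0, 2, 0, 0],
    [0, 0, 2, 0, 0],
    [0, 0, 2, 0, 0],
    [0, 0, 2, 0, 0],
    [0, 0, 1.2, 0, 0],
    [0, 0, 0.65, 0, 0],
    [0, 0, 0, 0, 0],
  ],
)

```text
t: 4.9
eef_pos: [0.5165, 0.417, 0.0398]
tool_rot: [-0.0, -0.125, 0.992, -0.0]
contact_force: [0.3, -0.1, 0.1]
gripper_width: 0.499
grasp_force: 0.0
```

>>> carry_out(
  targets=[
    [0, 0, 0, 0, -1],
    [0, 0, 0, 0, -1],
    [0, 0, 0, 0, -1],
    [0, 0, 0, 0, -1],
    [0, 0, 0, 0, -1],
    [0, 0, 0, 0, -1],
    [0, 0, 0, 0, -1],
    [0, 0, 0, 0, -1],
  ],
  force=110,
)

```text
t: 5.7
eef_pos: [0.5176, 0.418, 0.042]
tool_rot: [0.001, -0.125, 0.992, 0.001]
contact_force: [-1.0, -0.2, 5.9]
gripper_width: 0.238
grasp_force: 108.7
```

>>> carry_out(
  targets=[
    [0, 0, -0.5, 0, -1],
    [0, 0, -1, 0, -1],
    [0, 0, -1.5, 0, -1],
    [0, 0, -2, 0, -1],
    [0, 0, -2, 0, -1],
    [0, 0, -2, 0, -1],
    [0, 0, -2, 0, -1],
    [0, 0, -1, 0, -1],
    [0, 0, 0, 0, -1],
  ],
)

```text
t: 6.6
eef_pos: [0.5178, 0.4181, 0.163]
tool_rot: [0.002, -0.125, 0.992, 0.001]
contact_force: [-0.1, -0.7, -0.6]
gripper_width: 0.236
grasp_force: 108.1
```

```bash
python3 - <<'E'
from h import *
go(.53,.17,.16,94.1)
E
```

```text
t 6.6 pos [0.5178 0.4181 0.163 ] ya 104.36 shift cm [  4.97 -24.34   0.23] turn 10.26 zax [ 0.003  0.003 -1.   ] F [-0.1 -0.7 -0.6] w 0.236 g 108.1
```

```bash
python3 - <<'E'
from h import *
im,c=snap('wrist','w3'); scr('w3',c)
E
```

```text
scr ((520.7110595703125, 418.6582336425781), (71.19387817382812, 48.95989990234375), 14.37662410736084)
```

View pics/w3.png

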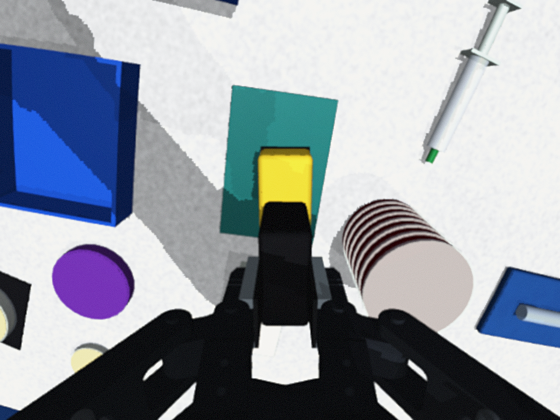

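The scraper is held squarely, with the blade at (287,187). I'm carrying it over the plate to the red end.

>>> carry_out(
  targets=[
    [0, 0, 0, 5.1, -1],
    [0, 0, 0, 5.15, -1],
    [0, -1.5, 0, 0, -1],
    [0, -3, 0, 0, -1],
    [0, -4, 0, 0, -1],
    [0, -4, 0, 0, -1],
    [0, -4, 0, 0, -1],
    [0, -4, 0, 0, -1],
    [0, -4, 0, 0, -1],
    [0, -4, 0, 0, -1],
    [0, -4, 0, 0, -1],
    [0, -4, 0, 0, -1],
  ],
)

```text
t: 7.85
eef_pos: [0.5418, 0.0502, 0.1598]
tool_rot: [-0.001, -0.037, 0.999, -0.0]
contact_force: [0.0, -0.4, -0.9]
gripper_width: 0.235
grasp_force: 108.2
```

>>> carry_out(
  targets=[
    [0.2, -4, 0, 0, -1],
    [0.2, -4, 0, 0, -1],
    [0.2, -4, 0, 0, -1],
    [0.2, -2.5, 0, 0, -1],
    [0.1, -1.4, 0, 0, -1],
    [0, 0, 0, 0, -1],
    [0, 0, 0, 0, -1],
  ],
)

```text
t: 8.55
eef_pos: [0.5452, -0.1047, 0.1601]
tool_rot: [-0.0, -0.037, 0.999, 0.0]
contact_force: [0.0, 1.0, -0.5]
gripper_width: 0.239
grasp_force: 108.2
```

```bash
python3 - <<'E'
from h import *
import pickle
im,c=snap('wrist','w4'); pickle.dump(c,open('w4.pkl','wb'))
go(.546,-.1057,.16,94.1)
hsv=cv2.cvtColor(im,cv2.COLOR_RGB2HSV); y=cv2.inRange(hsv,np.array((20,120,60)),np.array((35,255,255))); y[:,:200]=0;y[:,380:]=0
P=np.array([onz(c,u,v,.155)[:2] for v,u in np.argwhere(y)])*1000; print(cv2.minAreaRect(P.astype(np.float32)))
E
```

```text
t 8.6 pos [ 0.5454 -0.104   0.1602] ya 94.28 shift cm [-0.05 -0.17  0.02] turn 0.18 zax [-0.001  0.001 -1.   ] F [-0.3  0.9 -0.3] w 0.236 g 108.2
((513.2180786132812, -107.52771759033203), (41.547393798828125, 28.693233489990234), 4.183985710144043)
```

View pics/w4.png

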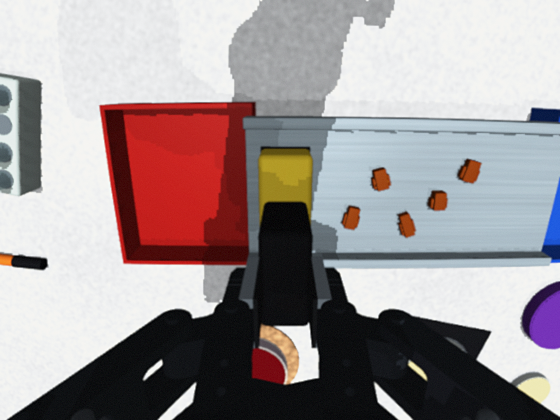

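The view shows the plate edges at rows ~118–131 and ~254–266, with the scraper between the rails near the red end. I'll take the rail lines from the intensity profiles.

```bash
python3 - <<'E'
from h import *
import pickle
c=pickle.load(open('w4.pkl','rb')); im=np.load('pics/w4.npy'); g=cv2.cvtColor(im,cv2.COLOR_RGB2GRAY).astype(float)
for u in (350,430,510):
    p=g[:,u-6:u+7].mean(1); print(u,'top',p[114:142].astype(int),'bot(244-)',p[244:276].astype(int))
    for v in (120,132,252,262): print(v,np.round(onz(c,u,v,.065)[:2],4),np.round(onz(c,u,v,.05)[:2],4))
E
```

```text
350 top [237 236 183 106 151 201 210 210 211 209 205 201 199 199 192 154 143 154
 181 198 203 204 204 205 205 207 208 205] bot(244-) [183 183 183 181 183 184 182 174 138  83  68  70  71  70  75 110 160 187
 192 191 190 186 184 189 213 237 243 243 242 241 241 242]
120 [ 0.4807 -0.0596] [ 0.4816 -0.0567]
132 [ 0.4898 -0.0584] [ 0.4912 -0.0555]
252 [ 0.5918 -0.0447] [ 0.5989 -0.041 ]
262 [ 0.6014 -0.0434] [ 0.6091 -0.0396]
430 top [233 234 235 202 130 136 184 201 203 205 206 202 198 197 198 198 167 124
 118 151 184 192 194 194 195 194 193 191] bot(244-) [185 185 182 181 180 176 175 164 111  74  71  72  73  72  75 119 176 191
 193 193 188 185 184 188 213 235 237 236 236 237 239 240]
120 [0.4753 0.0029] [0.4759 0.0093]
132 [0.4844 0.0047] [0.4855 0.0112]
252 [0.5871 0.0262] [0.5939 0.0339]
262 [0.5968 0.0284] [0.6042 0.0362]
510 top [234 235 235 235 237 224 155 109 162 191 193 195 196 194 192 193 193 185
 154 106 118 158 187 190 190 190 190 190] bot(244-) [187 187 184 181 177 175 168 126  81  72  74  74  68  72 122 176 187 187
 189 188 186 180 191 234 242 242 240 239 239 241 242 241]
120 [0.4689 0.0686] [0.4691 0.0787]
132 [0.4782 0.0711] [0.4789 0.0813]
252 [0.5825 0.1013] [0.5891 0.1131]
262 [0.5925 0.1044] [0.5996 0.1164]
```

>>> carry_out(
  targets=[
    [-0.3, 0, 0, 0.1, -1],
    [0, 0, 1, 0, -1],
    [0, 0, 1.5, 0, -1],
    [0, 0, 1.5, 0, -1],
    [0, 0, 1.5, 0, -1],
    [0, 0, 0.6, 0, -1],
    [0, 0, 0, 0, -1],
    [0, 0, 0, 0, -1],
  ],
)

```text
t: 9.4
eef_pos: [0.5488, -0.1055, 0.0997]
tool_rot: [0.0, -0.035, 0.999, 0.0]
contact_force: [0.2, 0.3, -1.2]
gripper_width: 0.234
grasp_force: 108.2
```

>>> carry_out(
  targets=[
    [0, 0, 0.2, 0, -1],
    [0, 0, 0.2, 0, -1],
    [0, 0, 0, 0, -1],
  ],
)

```text
t: 9.7
eef_pos: [0.5485, -0.1058, 0.0956]
tool_rot: [0.0, -0.035, 0.999, 0.0]
contact_force: [-0.4, 0.4, -2.5]
gripper_width: 0.235
grasp_force: 108.2
```

```bash
python3 - <<'E'
from h import *
go(.5485,-.1047,.088,94.1)
E
```

```text
t 9.7 pos [ 0.5485 -0.1058  0.0956] ya 94.02 shift cm [-0.01  0.11  0.76] turn -0.08 zax [ 0.  0. -1.] F [-0.4  0.4 -2.5] w 0.235 g 108.2
```

>>> carry_out(
  targets=[
    [0, 0, 0.2, 0, -1],
    [0, 0, 0.2, 0, -1],
    [0, 0, 0, 0, -1],
  ],
)

```text
t: 10.0
eef_pos: [0.5483, -0.1058, 0.0912]
tool_rot: [-0.0, -0.035, 0.999, 0.0]
contact_force: [0.2, 0.4, -1.0]
gripper_width: 0.234
grasp_force: 108.2
```

>>> carry_out(
  targets=[
    [0, 0, 0.1, 0, -1],
    [0, 0, 0.1, 0, -1],
    [0, 0, 0, 0, -1],
  ],
)

```text
t: 10.3
eef_pos: [0.5484, -0.1058, 0.0894]
tool_rot: [-0.0, -0.035, 0.999, 0.0]
contact_force: [0.4, 0.3, -1.9]
gripper_width: 0.239
grasp_force: 108.2
```

>>> carry_out(
  targets=[
    [0, 0, 0.1, 0, -1],
    [0, 0, 0, 0, -1],
  ],
)

```text
t: 10.5
eef_pos: [0.5484, -0.1058, 0.0884]
tool_rot: [-0.0, -0.035, 0.999, 0.0]
contact_force: [0.2, -0.4, -0.9]
gripper_width: 0.234
grasp_force: 108.2
```

>>> carry_out(
  targets=[
    [0, 0, 0.1, 0, -1],
    [0, 0, 0.1, 0, -1],
    [0, 0, 0, 0, -1],
  ],
)

```text
t: 10.8
eef_pos: [0.5485, -0.1059, 0.0879]
tool_rot: [0.0, -0.035, 0.999, 0.0]
contact_force: [-6.1, 0.4, 13.4]
gripper_width: 0.237
grasp_force: 110.0
```

>>> carry_out(
  targets=[
    [0, 0, 0.1, 0, -1],
    [0, 0, 0, 0, -1],
  ],
)

```text
t: 11.0
eef_pos: [0.5485, -0.1059, 0.0879]
tool_rot: [0.0, -0.035, 0.999, 0.0]
contact_force: [-8.2, 1.4, 22.3]
gripper_width: 0.237
grasp_force: 111.1
```

>>> carry_out(
  targets=[
    [0, 0.5, -0.1, 0, -1],
    [0, 1, 0, 0, -1],
    [0, 1, 0, 0, -1],
    [0, 1, 0, 0, -1],
    [0, 1, 0, 0, -1],
    [0, 1, 0, 0, -1],
    [0, 1, 0, 0, -1],
    [0, 1, 0, 0, -1],
    [0, 1, 0, 0, -1],
    [0, 1, 0, 0, -1],
  ],
)

```text
t: 12.0
eef_pos: [0.5438, -0.013, 0.0881]
tool_rot: [0.002, -0.034, 0.999, -0.001]
contact_force: [-0.5, -6.7, 21.3]
gripper_width: 0.236
grasp_force: 112.6
```

```bash
python3 - <<'E'
from h import *
go(.5385,-.001,.0879,94.09)
E
```

```text
t 12.0 pos [ 0.5438 -0.013   0.0881] ya 93.93 shift cm [0.45 1.23 0.01] turn -0.16 zax [ 0.004 -0.002 -1.   ] F [-0.5 -6.7 21.3] w 0.236 g 112.6
```

>>> carry_out(
  targets=[
    [0.05, 1, -0.04, -0.15, -1],
    [0.05, 1, 0, 0, -1],
    [0.05, 1, 0, 0, -1],
    [0, 1, 0, 0, -1],
    [0, 1, 0, 0, -1],
    [0, 1, 0, 0, -1],
    [0, 1, 0, 0, -1],
    [0, 1, 0, 0, -1],
    [0, 1, 0, 0, -1],
  ],
)

```text
t: 12.9
eef_pos: [0.5353, 0.0772, 0.0881]
tool_rot: [0.001, -0.036, 0.999, -0.001]
contact_force: [0.6, -1.7, 9.9]
gripper_width: 0.234
grasp_force: 111.0
```

```bash
python3 - <<'E'
from h import *
go(.5305,.138,.0879,94.09)
E
```

```text
t 12.9 pos [0.5353 0.0772 0.0881] ya 94.09 shift cm [0.05 6.1  0.01] turn -0.0 zax [ 0.003 -0.002 -1.   ] F [ 0.6 -1.7  9.9] w 0.234 g 111.0
```

>>> carry_out(
  targets=[
    [0.03, 0.7, 0, 0, -1],
    [0, 0.7, 0, 0, -1],
    [0, 0.7, 0, 0, -1],
    [0, 0.7, 0, 0, -1],
    [0, 0.7, 0, 0, -1],
    [0, 0.7, 0, 0, -1],
    [0, 0.7, 0, 0, -1],
    [0, 0.7, 0, 0, -1],
    [0, 0.7, 0, 0, -1],
    [0, 0, 0, 0, -1],
    [0, 0, 0, 0, -1],
  ],
)

```text
t: 14.0
eef_pos: [0.5302, 0.141, 0.088]
tool_rot: [0.001, -0.036, 0.999, -0.0]
contact_force: [0.5, -2.7, 8.8]
gripper_width: 0.23
grasp_force: 110.5
```

```bash
python3 - <<'E'
from h import *
go(.5305,.138,.0879,94.09)
im,c=snap('wrist','w5')
E
```

```text
t 14.0 pos [0.5302 0.141  0.088 ] ya 94.14 shift cm [-0.01 -0.3   0.01] turn 0.05 zax [ 0.002 -0.    -1.   ] F [ 0.5 -2.7  8.8] w 0.23 g 110.5
```

View pics/w5.png

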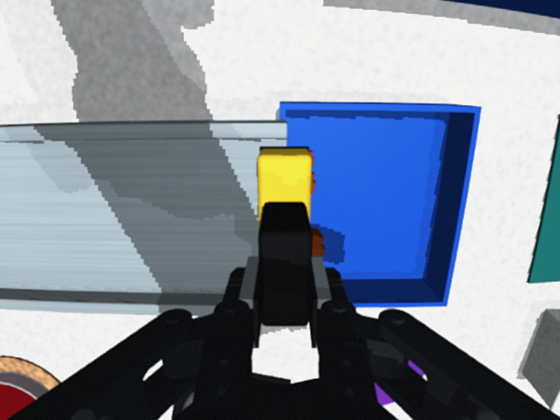

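The trough behind the blade is empty. Shards show at (313,180) and (318,240), right at the blade's front edge, so I'll push a little further, lift and look.

>>> carry_out(
  targets=[
    [0, 0, -0.1, 0, -1],
    [0, 0.6, 0, 0, -1],
    [0, 0.6, 0, 0, -1],
    [0, 0.6, 0, 0, -1],
    [0, 0, 0, 0, -1],
    [0, 0, -1, 0, -1],
    [0, 0, -2, 0, -1],
    [0, -1, -2, 0, -1],
    [0, -2, -1.5, 0, -1],
    [0, -4, 0, 0, -1],
    [0, -4, 0, 0, -1],
    [0, 0, 0, 0, -1],
  ],
)

```text
t: 15.25
eef_pos: [0.5357, 0.0427, 0.1536]
tool_rot: [0.0, -0.032, 0.999, -0.001]
contact_force: [0.0, -0.1, -1.4]
gripper_width: 0.233
grasp_force: 109.3
```

```bash
python3 - <<'E'
from h import *
go(.5305,.138,.0879,94.09)
im,c=snap('wrist','w6')
hsv=cv2.cvtColor(im,cv2.COLOR_RGB2HSV); m=cv2.inRange(hsv,np.array((0,120,60)),np.array((17,255,230)))
for q in cv2.findContours(m,cv2.RETR_EXTERNAL,cv2.CHAIN_APPROX_NONE)[0]:
    if cv2.contourArea(q)>25:
        u,v=q[:,0].mean(0); print(np.round([u,v]),cv2.contourArea(q),np.round(onz(c,u,v,.008),3),np.round(onz(c,u,v,.054),3))
E
```

```text
t 15.25 pos [0.5357 0.0427 0.1536] ya 93.65 shift cm [-0.08  9.57  6.55] turn -0.44 zax [ 0.    -0.003 -1.   ] F [ 0.  -0.1 -1.4] w 0.233 g 109.3
[ 93. 351.] 46.5 [ 0.76  -0.175  0.008] [ 0.716 -0.144  0.054]
[ 99. 340.] 74.0 [ 0.742 -0.164  0.008] [ 0.7   -0.135  0.054]
[107. 330.] 29.0 [ 0.727 -0.153  0.008] [ 0.688 -0.126  0.054]
[127. 329.] 92.0 [ 0.722 -0.128  0.008] [ 0.684 -0.105  0.054]
[406. 212.] 296.5 [0.56  0.165 0.008] [0.545 0.146 0.054]
[408. 166.] 96.0 [0.514 0.159 0.008] [0.506 0.141 0.054]
[410. 147.] 43.5 [0.496 0.157 0.008] [0.49  0.14  0.054]
[ 38. 188.] 11684.0 [ 0.558 -0.206  0.008] [ 0.543 -0.171  0.054]
```

View pics/w6.png

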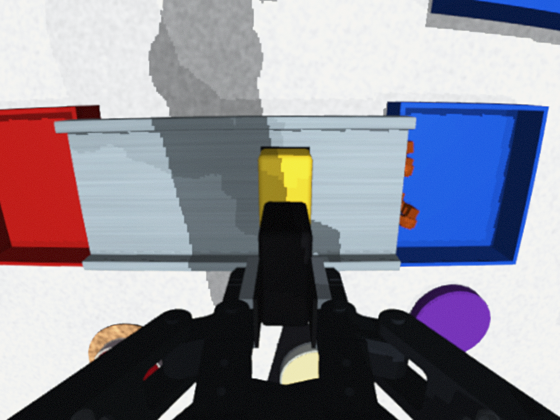

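The shards show at (410,147), (408,166) and a cluster around (406,212), cut off by the plate's edge, so they lie lower, inside the blue pan. I'm heading for the pad and will check by masks from a clearer angle on the way.

>>> carry_out(
  targets=[
    [0, 2, 0, 0, -1],
    [-0.1, 4, 0, 0, -1],
    [-0.1, 4, 0, 0, -1],
    [-0.1, 4, 0, 0, -1],
    [-0.1, 4, 0, 0, -1],
    [-0.1, 4, 0, 0, -1],
    [0, 2, 0, 0, -1],
    [0, 0, 0, 0, -1],
    [0, 0, 0, 0, -1],
  ],
)

```text
t: 16.2
eef_pos: [0.5224, 0.2903, 0.1528]
tool_rot: [-0.0, -0.037, 0.999, -0.0]
contact_force: [-0.5, -0.5, -0.4]
gripper_width: 0.236
grasp_force: 109.3
```

```bash
python3 - <<'E'
from h import *
go(.5176,.418,.154,104.4)
for n in ('wrist','top'):
    im,c=snap(n,n+'7'); hsv=cv2.cvtColor(im,cv2.COLOR_RGB2HSV); m=cv2.inRange(hsv,np.array((0,110,50)),np.array((17,255,240)))
    for q in cv2.findContours(m,cv2.RETR_EXTERNAL,cv2.CHAIN_APPROX_NONE)[0]:
        u,v=q[:,0].mean(0); P=onz(c,u,v,.008)
        if cv2.contourArea(q)>4 and .44<P[0]<.66 and -.13<P[1]<.3: print(n,np.round([u,v]),cv2.contourArea(q),np.round(P,3))
    if n=='wrist':
        y=cv2.inRange(hsv,np.array((20,120,60)),np.array((35,255,255))); y[:,:200]=0;y[:,380:]=0; y[260:]=0
        P=np.array([onz(c,u,v,.150)[:2] for v,u in np.argwhere(y)])*1000; print(cv2.minAreaRect(P.astype(np.float32)))
E
```

```text
t 16.2 pos [0.5224 0.2903 0.1528] ya 94.29 shift cm [-0.47 12.77 -0.12] turn -10.11 zax [-0.001 -0.    -1.   ] F [-0.5 -0.5 -0.4] w 0.236 g 109.3
wrist [149. 207.] 508.0 [0.559 0.157 0.008]
wrist [140. 153.] 454.0 [0.505 0.151 0.008]
((489.8005676269531, 287.2334899902344), (40.98356628417969, 28.095857620239258), 4.418595790863037)
top [225. 219.] 17.5 [0.506 0.152 0.008]
top [225. 205.] 4.5 [0.551 0.154 0.008]
top [222. 199.] 6.0 [0.57  0.165 0.008]
```

>>> carry_out(
  targets=[
    [-0.1, 2, 0, 0, -1],
    [-0.12, 3.5, 0, 0, -1],
    [-0.13, 3.5, 0, 0, -1],
    [-0.12, 2.5, 0, 0, -1],
    [0, 1.27, 0, 0, -1],
    [0, 0, 0, -5, -1],
    [0, 0, 0, -5.1, -1],
    [0, 0, 2, 0, -1],
    [0, 0, 3, 0, -1],
    [0, 0, 3, 0, -1],
    [0, 0, 2, 0, -1],
    [0, 0, 0, 0, -1],
  ],
)

```text
t: 17.5
eef_pos: [0.517, 0.4142, 0.0496]
tool_rot: [-0.003, -0.123, 0.992, -0.002]
contact_force: [-0.1, -0.6, -0.9]
gripper_width: 0.234
grasp_force: 109.3
```

```bash
python3 - <<'E'
from h import *
go(.5176,.418,.042,104.4)
E
```

```text
t 17.5 pos [0.517  0.4142 0.0496] ya 104.19 shift cm [-0.15  0.36  0.76] turn -0.21 zax [-0.004 -0.005 -1.   ] F [-0.1 -0.6 -0.9] w 0.234 g 109.3
```

>>> carry_out(
  targets=[
    [0, 0, 0.3, 0, -1],
    [0, 0, 0.2, 0, -1],
    [0, 0, 0, 0, -1],
  ],
)

```text
t: 17.8
eef_pos: [0.5193, 0.4175, 0.0491]
tool_rot: [0.001, -0.124, 0.992, 0.0]
contact_force: [0.4, 0.3, -0.5]
gripper_width: 0.232
grasp_force: 109.3
```

>>> carry_out(
  targets=[
    [0, 0, 0.1, 0, -1],
    [0, 0, 0.1, 0, -1],
    [0, 0, 0, 0, -1],
  ],
)

```text
t: 18.1
eef_pos: [0.5186, 0.4172, 0.0461]
tool_rot: [0.0, -0.124, 0.992, 0.0]
contact_force: [-0.5, 0.1, -1.4]
gripper_width: 0.235
grasp_force: 109.3
```

>>> carry_out(
  targets=[
    [0, 0, 0.1, 0, -1],
    [0, 0, 0.1, 0, -1],
    [0, 0, 0, 0, -1],
  ],
)

```text
t: 18.4
eef_pos: [0.5184, 0.417, 0.0437]
tool_rot: [-0.0, -0.124, 0.992, -0.0]
contact_force: [-0.1, -0.1, -1.0]
gripper_width: 0.231
grasp_force: 109.3
```

>>> carry_out(
  targets=[
    [0, 0, 0.1, 0, -1],
    [0, 0, 0, 0, -1],
    [0, 0, 0, 0, -1],
  ],
)

```text
t: 18.7
eef_pos: [0.5185, 0.4171, 0.0428]
tool_rot: [-0.0, -0.124, 0.992, -0.0]
contact_force: [0.2, 1.2, -1.6]
gripper_width: 0.236
grasp_force: 109.3
```

>>> carry_out(
  targets=[
    [0, 0, 0.05, 0, -1],
    [0, 0, 0, 0, -1],
    [0, 0, 0, 0, -1],
  ],
)

```text
t: 19.0
eef_pos: [0.5185, 0.4171, 0.0424]
tool_rot: [-0.0, -0.124, 0.992, 0.0]
contact_force: [-0.6, -0.5, -1.7]
gripper_width: 0.234
grasp_force: 109.3
```

>>> carry_out(
  targets=[
    [0, 0, 0.05, 0, -1],
    [0, 0, 0.05, 0, -1],
    [0, 0, 0, 0, -1],
    [0, 0, 0, 0, -1],
  ],
)

```text
t: 19.4
eef_pos: [0.5186, 0.4172, 0.0421]
tool_rot: [0.0, -0.124, 0.992, 0.0]
contact_force: [-3.1, -0.9, 5.2]
gripper_width: 0.237
grasp_force: 110.1
```

Contact with the pad. I'll open to halfway, then rise.

>>> carry_out(
  targets=[
    [0, 0, 0, 0, -0.2],
    [0, 0, 0, 0, 0],
    [0, 0, 0, 0, 0],
    [0, 0, 0, 0, 0],
    [0, 0, 0, 0, 0],
    [0, 0, -0.5, 0, 0],
    [0, 0, -1, 0, 0],
    [0, 0, -2, 0, 0],
    [0, 0, -3, 0, 0],
    [0, 0, -3, 0, 0],
    [0, 0, -3, 0, 0],
    [0, 0, 0, 0, 0],
  ],
)

```text
t: 20.6
eef_pos: [0.5212, 0.4193, 0.1727]
tool_rot: [0.004, -0.124, 0.992, 0.003]
contact_force: [-0.1, 0.7, 0.6]
gripper_width: 0.504
grasp_force: 0.0
```

```bash
python3 - <<'E'
from h import *
go(.53,.25,.16,94)
im,c=snap('wrist','w8'); scr('w8',c)
hsv=cv2.cvtColor(im,cv2.COLOR_RGB2HSV)
p=cv2.inRange(hsv,np.array((80,80,30)),np.array((95,255,255))); p[:, :200]=0; p[:,345:]=0; p[250:]=0
P=np.array([onz(c,u,v,.004)[:2] for v,u in np.argwhere(p)])*1000; print('pad',cv2.minAreaRect(P.astype(np.float32)))
E
```

```text
t 20.6 pos [0.5212 0.4193 0.1727] ya 104.25 shift cm [  3.32 -16.63   1.16] turn 10.25 zax [ 0.007  0.007 -1.   ] F [-0.1  0.7  0.6] w 0.504 g 0.0
scr ((518.0659790039062, 416.64599609375), (100.05619049072266, 29.790430068969727), 14.189352989196777)
pad ((513.1712646484375, 406.8540344238281), (148.2986602783203, 98.77001190185547), 6.709743976593018)
```

The scraper stands on its pad. Its mask reads 100×30 mm at the right height. Last, I'll check the shards with the hand clear.

>>> carry_out(
  targets=[
    [0, 0, -2, 0, 0],
    [0, -4, -2, 0, 0],
    [0, -4, 0, 0, 0],
    [0, -4, 0, 0, 0],
    [0, -4, 0, 0, 0],
    [0, -4, 0, 0, 0],
    [0, -2, 0, 0, 0],
    [0, 0, 0, 0, 0],
    [0, 0, 0, 0, 0],
  ],
)

```text
t: 21.55
eef_pos: [0.5723, 0.2042, 0.2059]
tool_rot: [-0.0, -0.124, 0.992, 0.0]
contact_force: [0.5, -0.2, -0.2]
gripper_width: 0.499
grasp_force: 0.0
```

```bash
python3 - <<'E'
from h import *
im,c=snap('wrist','w9'); hsv=cv2.cvtColor(im,cv2.COLOR_RGB2HSV); m=cv2.inRange(hsv,np.array((0,110,50)),np.array((17,255,240)))
print(bot.get_obs()['eef_pos'],onz(c,5,200,.05),onz(c,555,200,.05))
for q in cv2.findContours(m,cv2.RETR_EXTERNAL,cv2.CHAIN_APPROX_NONE)[0]:
    u,v=q[:,0].mean(0); P=onz(c,u,v,.008)
    if cv2.contourArea(q)>10 and .42<P[0]<.64: 
        print(np.round([u,v]),cv2.boundingRect(q),cv2.contourArea(q),np.round(P,3)); x,y,w,h=cv2.boundingRect(q)
        A=np.array([onz(c,*k[0],.01)[:2]*1000 for k in q],np.float32); print(' area mm2',cv2.contourArea(A))
        if w<60: 
            s=m[y:y+h:2,x:x+w:2]; g=hsv[y:y+h:2,x:x+w:2,2]//28
            print('\n'.join(''.join(str(b) if a else '.' for a,b in zip(r,k)) for r,k in zip(s,g)))
E
```

```text
[0.57203522 0.20537684 0.20598351] [ 0.66759309 -0.07988387  0.05      ] [0.52294867 0.48826412 0.05      ]
[247. 147.] (234, 128, 26, 38) 436.0 [0.558 0.159 0.008]
 area mm2 508.1087084421888
....45.......
....5554.....
...55554.....
..555553.....
.5555442.....
3555544......
2555554......
.455552222...
..4543243442.
......3435553
.......355555
.....3..55555
.....6534555.
....56666544.
....666666565
.....56666565
......5655656
.......555565
.........555.
[252.  95.] (243, 79, 18, 35) 356.0 [0.505 0.152 0.008]
 area mm2 368.96673385379836
..5......
.66666...
.78667666
.78677666
.78655655
.77666555
.55665555
.55555...
....3....
....55...
....65554
...55555.
..576655.
..677665.
.56766664
..557765.
..556665.
....454..
```

```bash
python3 - <<'E'
from h import *
import pickle
def f(im,c,z,n):
    hsv=cv2.cvtColor(im,cv2.COLOR_RGB2HSV); m=cv2.inRange(hsv,np.array((0,110,50)),np.array((17,255,240)))
    for q in cv2.findContours(m,cv2.RETR_EXTERNAL,cv2.CHAIN_APPROX_NONE)[0]:
        A=np.array([onz(c,*k[0],z)[:2]*1000 for k in q],np.float32); P=A.mean(0)
        if 440<P[0]<640 and -135<P[1]<300 and cv2.contourArea(q)>3: print(n,np.round(P),cv2.contourArea(A))
f(np.load('pics/w4.npy'),pickle.load(open('w4.pkl','rb')),.056,'before')
im,c=snap('top','top9'); f(im,c,.01,'now top')
im,c=snap('side','side9'); f(im,c,.01,'now side')
E
```

```text
before [566.   3.] 224.55219428631563
before [563. -46.] 215.503513889038
before [542.  27.] 194.5883550096769
before [527. -26.] 214.7486424605013
before [514.  50.] 236.8197242076858
now top [507. 152.] 214.46337332157418
now top [559. 159.] 309.2477975948714
```

```bash
python3 -c "
from station import bot
print(bot.hand_in())"
```

```text
the job is handed in; nothing more can be done
None
```

The mat held the cream dish, so I swept the shards into the small blue pan, stood the scraper back on its teal pad, let go and handed in at about 22 s; the last masks showed no glass on the plate, and the two shard clusters in the pan look like three and two, though touching shards made the count of five inferred rather than certain.

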